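Aim a sprung phone mirror at the red marker with a rod and hold it there

TASK

Take the orange-handled steel rod out of its wooden block, put its tip down through the brass eyelet on the lever behind the small mirror, and use the rod to swing the mirror until the phone standing on the rig sees the red ball on the jar's cork in the middle of the mirror. The mirror springs back, so finish still gripping the rod, keeping its tip through the eyelet and off the desk, and the mirror at that angle. Work the mirror only with the rod, never with the gripper or the arm, and leave the jar, the phone rig and everything else on the desk where they are.

Things in the scene. Friction and masses are not known exactly. Their poses are not given: they have to be found in the camera images.
- rod_grip (a point): centre of the round orange handle of the rod (handle 16 mm diameter, 55 mm long). The rod stands upright in a hole in its block, handle on top; z axis points up along the rod from tip to handle. Handle centre is 102.5 mm above the tip. Mass about 50 g. It leans a degree or so in its hole.
- rod_tip (a point): lower end of the rod: a plain steel shaft 6 mm in diameter, 75 mm long from tip to handle, its last 5 mm tapered to 3 mm. z axis points up along the rod.
- rod: the whole loose rod (steel shaft and orange handle, 130 mm long in all); its origin is at the tip, z along the rod towards the handle.
- block: fixed dark wooden block, 70 x 70 x 45 mm high, origin at the centre of its underside; the rod stands in a 35 mm deep hole 7.5 mm wide in the middle of its top, so it must be raised more than 35 mm, straight up, to come out. It is on the left or right side of the robot; the tumbler stands on the other side.
- eyelet (a point): centre of the brass eyelet, a horizontal ring of round wire 6 mm thick with a clear hole 10 mm in diameter (22 mm over all), 60 mm above the desk, with only bare desk below. It is at the end of the mirror's lever, 80 mm from the mirror axis, straight behind the glass; it turns with the mirror. Its z axis is up, its x axis points to the mirror and is the direction the glass faces.
- swivel (a joint): turn of the mirror about its upright axis in rad; 0 = at rest, glass squarely facing the phone; positive is anticlockwise seen from above; range -0.95 to 0.95. A weak spring (0.16 N m per rad, about 1 N at the eyelet for half a radian) always pulls it back to 0.
- mirror (a point): the mirror with its lever and eyelet: white plastic frame 74 mm wide and 80 mm tall (90 to 170 mm above the desk) with glass 72 x 66 mm on the front. This point is the middle of the glass and turns with it, x axis the way the glass faces, z up. The lever runs back from it at 60 mm height.
- mirror_axis (a point): the point in the middle of the mirror's glass, on the upright turning axis (which lies in the plane of the glass), 130 mm above the desk. It belongs to the fixed rig: its x axis points to the phone, whichever way the mirror is turned, z up.
- lens (a point): the phone's camera lens (small blue disc near the top of the screen side), 199 mm from the mirror axis, 145 mm above the desk, looking at the mirror. The phone is fixed on the rig.
- sight (a point): an imaginary frame in the middle of the mirror: its x axis is the direction (seen from above) in which the phone's line of sight leaves the mirror after reflection at its middle; it turns twice as far as the mirror. The marker is in the middle of the phone's view of the mirror when it lies on this x axis.
- marker (a point): centre of the red ball, 20 mm in diameter, 125 mm above the desk, on a pin in the cork of the cream jar. It is in front of the glass, left or right of the phone.
- jar: loose cream ceramic jar, 84 mm in diameter, 110 mm tall with its cork (135 mm with the red ball); origin at the centre of its underside, z up.
- rig: fixed phone rig: black base bar 60 mm wide, 12 mm high, with the mirror's post at one end and the phone (72 x 147 mm) upright in a cradle at the other. Origin on the mirror axis at desk height; x axis points to the phone. The bar reaches only 30 mm behind the axis.
- tin: loose steel thumbtack tin, 72 mm in diameter, 44 mm tall, on the other side of the phone from the jar; origin at the centre of its underside. A bystander.
- tumbler: loose green glass tumbler, 72 mm in diameter, 92 mm tall; origin at the centre of its underside. A bystander.
- mug: loose blue mug, 80 mm in diameter, 90 mm tall, far on the left; origin at the centre of its underside. A bystander.
Not all that is in view belongs to the job. Several things look just like the block: the one meant starts farthest to the robot's left.

How it is judged:
On the way, in this order (a step that is already met when the one before it is completed fails the run):
1. the rod is gripped and out of its block (contact force between the fingers and rod above 1 N and z of rod_tip in the frame of block above 0.047 m), for 0.1 s.
2. the gripped rod's tip is down through the eyelet (contact force between the fingers and rod above 1 N and z of rod_tip in the frame of eyelet below -0.006 m and x of rod_tip in the frame of eyelet between -0.009 and 0.009 m and y of rod_tip in the frame of eyelet between -0.009 and 0.009 m and angle between the z axis of rod_tip and the z axis of eyelet, either way round below 0.3 rad), for 0.2 s.
At the end, for the whole second after the job is handed in: Reflected sight line within 30 mm (sideways) of the ball centre; rod gripped over 1 N, within 0.3 rad of upright, tip over 6 mm below the eyelet, within 9 mm of its axis, over 10 mm above the desk, bearing on the mirror over 0.1 N; mirror under 0.1 rad/s; jar upright, moved under 12 mm (all of step 2 and y of marker in the frame of sight between -0.03 and 0.03 m and x of marker in the frame of sight above 0.05 m and contact force between rod and swivel above 0.1 N and height (world z) of rod_tip above 0.01 m and velocity of joint swivel between -0.1 and 0.1 rad/s and angle between jar's own z axis and vertical below 0.1 rad and distance of marker from where it was at the start of the episode below 0.012 m); the arm keeps its last pose, push and grip.
It fails at once if the gripper or arm pushes on the mirror or its lever (contact force between any of the fingers, the arm and swivel above 0.5 N).
It fails at once if the gripper or arm bumps the phone rig (contact force between any of the fingers, the arm and rig above 3 N).
It fails at once if the jar is moved or tipped (distance of marker from where it was at the start of the episode above 0.015 m or angle between jar's own z axis and vertical above 0.15 rad).
It fails at once if a bystander is moved (distance of any of tin, tumbler, mug from where it was at the start of the episode above 0.015 m).
It also fails if it takes over 48 s, if anything falls off the work surface, if the arm or the gripper's body presses on something with over 40 N, if the wrist force passes 120 N, or if a joint passes its speed limit or range.

ROBOT

A 6-joint arm with a two-finger parallel gripper is mounted at the origin on the work surface. World frame = base frame: x ahead of the robot, y to its left, z up, the work surface at z = 0. Lengths are in m, angles in rad, forces in N, time in s.
With the tool pointing down it reaches from about 0.35 to 0.85 m from the base axis. Payload 8.1 kg.
Tool frame: the origin (TCP) lies midway between the tips of the shut fingers; the grasp point (between the pads) lies 19 mm behind it; z points along the fingers, y is the line along which they close (so a half turn about z gives the same grasp; the last joint's range is limited). The gripper opens to 93 mm and grips with 3 to 60 N. Pads are 15 mm wide; open, the fingers measure 128 mm over their backs; the gripper's body (75 mm by 188 mm) begins 65 mm behind the grasp point.
Start: joints at [1.241, 0.13, 1.488, -0, 1.523, -0.085], TCP at [0.145, 0.582, 0.219] pointing down, gripper open.
Joint ranges: [-2.96, 2.96], [-0.89, 2.26], [0.02, 2.5], [-1.34, 4.48], [0, 2.73], [-2.66, 2.66]. Speed limits (rad/s): [2.39, 2.39, 2.79, 3.14, 3.14, 3.14].

INTERFACE

Orientations are given as a rotation vector (axis times angle).
In Python, from plant import read_state, read_camera, get_calibration, close_job gives the robot as it stands.
- The arm moves only by the shell command python3 -m crank 'ROWS' [FORCE]. ROWS is JSON, a list that holds one entry, the list of rows, each a list of 7 numbers: the gripper's target within -1 to 1 (fully open at 1, half-way at 0, shut at -1), then the shift along the tool's x, y, z as a fraction of full scale, then the turn, a rotation vector about the tool's x, y, z as a fraction of full scale. In form: [[[grip, x, y, z, rx, ry, rz], ...]]. A call has exactly 5 rows; each row is the pose to reach, as a shift and turn from the pose commanded when the call began, along the tool's axes at that moment; what a row does not reach only later rows make up. Full scale, the value 1, is 0.5 m for a shift and 90 degrees for a turn. A row lasts 1/8 s, in which the tool goes at most 62.5 mm and 10.7 degrees, less where a joint would pass 70% of its speed; a pose out of reach is approached as far as the arm can. A call with a number of a shift or a turn outside -1 to 1 is refused whole. A call with a gripper value outside its range is refused whole. The fingers move at their own pace and stop on an object; FORCE is the grip in N (left out, the last holds). Time passes only in rows, so rows that repeat a pose let the fingers close, or fill a call up. It gives the time, the measured TCP pose, the force, the opening and the grip force at its end, in the units of the state.
- read_state(): the state, without advancing time (a new reading comes with each control period).
- read_camera(name): name is "scene" or "top" or "wrist"; returns the picture (420x560x3 uint8, red, green, blue); there is no depth.
- get_calibration(name): a dict with "fx", "fy", "cx", "cy" (pixels), "eye" and "orientation" of the camera in the world; the wrist camera has in their place "mount" (4x4, takes a point from camera to tool coordinates, whose origin is the TCP and whose axes are the flange's). Camera axes: x right, y down, z forward; pixel columns grow to the right and rows downward; lengths in m; the calibration is good to about 2 mm. A picture is of the moment at which its call begins: read the wrist's pose just before it. get_calibration takes no time and is no camera call.
- close_job(): hands the job in; it is judged then, once.
The state is a dict: "t": time; "q": joint angles; "dq": joint speeds; "joint_torque": joint torques, N m; "tool_pos": TCP position; "orientation": TCP orientation; "force": force on the tool from outside, world axes, zero at the start; "wrist_torque": the same for the moment, N m; "opening": finger opening in m; "gripper_force": force on a finger pad.
Only numpy, scipy, OpenCV 4.12 (cv2) and the standard library are available. Lean on these libraries where they do the work, as an engineer would, in place of code of your own. Each camera call takes 0.05 s, during which the arm holds its last target. There are 200 camera calls.

## Working session

There is one attempt and no reset: what is moved stays moved. The work goes in short steps, Python scripts to look and compute and a shell command to move; the robot and the scene stay as the last step left them, time stands still between calls to the robot, and variables do not carry over. Pictures are saved under pics/ and viewed, at most 10 in all, crops included, and the job is handed in when it is done.

```bash
mkdir -p pics; cat > h.py <<'E'
import numpy as np,cv2
from scipy.spatial.transform import Rotation as R
from plant import read_state,read_camera,get_calibration,close_job
def cam(name,st=None):
    c=get_calibration(name)
    if name=='wrist':
        M=np.array(c['mount']);T=np.eye(4);T[:3,:3]=R.from_rotvec(st['orientation']).as_matrix();T[:3,3]=st['tool_pos']
        P=T@M;return c,P[:3,3],P[:3,:3]
    o=np.array(c['orientation'],float)
    return c,np.array(c['eye']),(o if o.shape==(3,3) else R.from_rotvec(o).as_matrix())
def ray(C,u,v):
    c,e,Q=C;d=Q@np.array([(u-c['cx'])/c['fx'],(v-c['cy'])/c['fy'],1]);return e,d/np.linalg.norm(d)
def onz(C,u,v,z):
    e,d=ray(C,u,v);return e+d*(z-e[2])/d[2]
def proj(C,p):
    c,e,Q=C;x=Q.T@(np.array(p)-e);return np.array([c['fx']*x[0]/x[2]+c['cx'],c['fy']*x[1]/x[2]+c['cy']])
def tri(C1,p1,C2,p2):
    e1,d1=ray(C1,*p1);e2,d2=ray(C2,*p2);s=np.linalg.lstsq(np.c_[d1,-d2],e2-e1,rcond=None)[0]
    a,b=e1+s[0]*d1,e2+s[1]*d2;return (a+b)/2,np.linalg.norm(a-b)
def snap(name,fn):
    st=read_state();im=read_camera(name);cv2.imwrite('pics/'+fn,im[:,:,::-1]);return im,cam(name,st)
def blobs(im,lo,hi,amin=15):
    h=cv2.cvtColor(im,cv2.COLOR_RGB2HSV);m=cv2.inRange(h,np.array(lo),np.array(hi))
    n,l,s,c=cv2.connectedComponentsWithStats(m);return [(s[i,4],s[i,:4].tolist(),c[i].round(1).tolist()) for i in range(1,n) if s[i,4]>=amin]
E
python3 - <<'E'
from h import *
for n in('scene','top'):
    im,C=snap(n,n+'1.png');print(n,C[0])
    print('orange',blobs(im,(7,140,120),(20,255,255)));print('red',blobs(im,(0,150,100),(5,255,255)))
print(read_state());print(get_calibration('wrist'))
E
```

```text
scene {'fx': 443.70773160685826, 'fy': 443.70773160685826, 'cx': 276.345259666358, 'cy': 213.8052325367707, 'eye': array([ 1.41031954, -0.3557412 ,  0.85697072]), 'orientation': array([-1.94465966, -1.19400381,  0.59152627])}
orange [(np.int32(736), [498, 49, 62, 19], [532.4, 57.8]), (np.int32(18), [265, 113, 15, 4], [272.8, 114.7]), (np.int32(64582), [0, 120, 560, 300], [210.9, 284.6]), (np.int32(2301), [24, 126, 143, 44], [121.5, 147.1]), (np.int32(122), [420, 163, 18, 13], [428.6, 168.4]), (np.int32(193), [16, 174, 49, 10], [42.7, 178.6]), (np.int32(57), [132, 185, 21, 5], [143.0, 187.2]), (np.int32(336), [525, 231, 35, 28], [544.2, 243.6]), (np.int32(140), [545, 328, 15, 18], [554.3, 335.5]), (np.int32(1061), [522, 336, 38, 53], [545.6, 359.5]), (np.int32(120), [447, 357, 28, 13], [461.5, 362.7]), (np.int32(3579), [477, 359, 83, 61], [519.6, 395.0]), (np.int32(249), [448, 372, 22, 22], [459.1, 381.3]), (np.int32(1145), [408, 381, 51, 36], [434.3, 397.8]), (np.int32(139), [358, 384, 36, 15], [375.3, 391.2]), (np.int32(87), [399, 396, 18, 22], [406.8, 405.5]), (np.int32(667), [365,
[... 1313 characters left out ...]
ntation': array([-3.83497798e-01, -3.11774794e+00,  2.56859100e-03]), 'force': array([ 1.18139185, -0.46795361,  1.01201356]), 'wrist_torque': array([ 0.00089835, -0.06847452, -0.05465608]), 'gripper_force': 0.0, 'opening': 0.09300612759911918}
{'fx': 319.16350227034354, 'fy': 319.16350227034354, 'cx': 278.03475173059826, 'cy': 204.52465492544954, 'mount': array([[ 9.03554751e-06, -9.65434339e-01, -2.60646383e-01,
         7.14869978e-02],
       [ 9.99999491e-01,  2.71821560e-04, -9.72161297e-04,
        -1.00994102e-03],
       [ 1.00940721e-03, -2.60646241e-01,  9.65433850e-01,
        -1.65657298e-01],
       [ 0.00000000e+00,  0.00000000e+00,  0.00000000e+00,
         1.00000000e+00]])}
```

View pics/scene1.png

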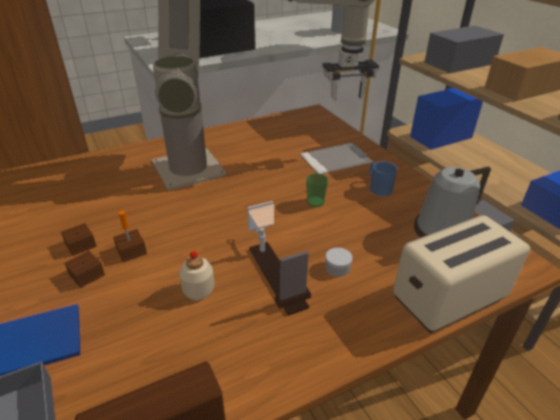

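View pics/top1.png

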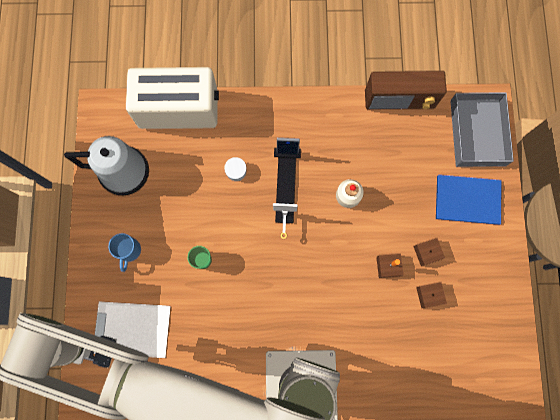

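Scene picture: the rod's orange handle is at (124,221) on a block at (130,245). The mirror is at (261,216), the red ball at (193,254), and the tin, tumbler and mug stand to the right.

Top picture: the candidate blocks are at (390,266), (429,252) and (432,296). The one farthest to the robot's left is (390,266), and it holds the orange handle at (397,263). The eyelet is at (284,235), the ball at (352,187) and the phone at (287,148).

```bash
python3 - <<'E'
from h import *
T=cv2.imread('pics/top1.png')[:,:,::-1];S=cv2.imread('pics/scene1.png')[:,:,::-1]
CT=cam('top');CS=cam('scene')
def sub(im,x,y,w,h,lo,hi,a=4): return [(b[0],[b[1][0]+x,b[1][1]+y]+b[1][2:],[b[2][0]+x,b[2][1]+y]) for b in blobs(np.ascontiguousarray(im[y:y+h,x:x+w]),lo,hi,a)]
print('T orange',sub(T,375,245,45,40,(8,200,200),(18,255,255)))
print('S orange',sub(S,110,200,35,45,(8,200,180),(18,255,255)))
print('T brass',sub(T,270,205,30,40,(18,60,120),(35,255,255)))
print('S brass',sub(S,220,225,45,40,(18,60,80),(35,255,255)))
print('ball',tri(CT,(352.6,187.3),CS,(193.4,254.3)))
a=cv2.resize(T[195:285,260:420],(800,450),interpolation=cv2.INTER_CUBIC)
b=cv2.resize(S[190:270,100:280],(400,178),interpolation=cv2.INTER_CUBIC)
c=np.zeros((600,800,3),np.uint8);c[:450]=a;c2=cv2.resize(S[200:265,100:280],(416,150),interpolation=cv2.INTER_CUBIC);c[450:,:416]=c2
cv2.imwrite('pics/crop1.png',c[:,:,::-1])
for z,p in((.06,(284,235)),(.06,(285,233)),(0.045,(390,265)),(.12,(397,262))): print(p,onz(CT,*p,z))
E
```

```text
T orange [(np.int32(19), [392, 259, 6, 6], [394.4, 262.0])]
S orange [(np.int32(13), [119, 211, 5, 3], [121.3, 212.0])]
T brass [(np.int32(25), [281, 232, 6, 7], [283.4, 235.1])]
S brass []
ball (array([ 0.60258662, -0.16706508,  0.12815854]), np.float64(0.00030965690714791484))
(284, 235) [0.46714628 0.04678368 0.06      ]
(285, 233) [0.47351415 0.04351092 0.06      ]
(390, 265) [ 0.36902858 -0.28669733  0.045     ]
(397, 262) [ 0.37018898 -0.29271955  0.12      ]
```

View pics/crop1.png

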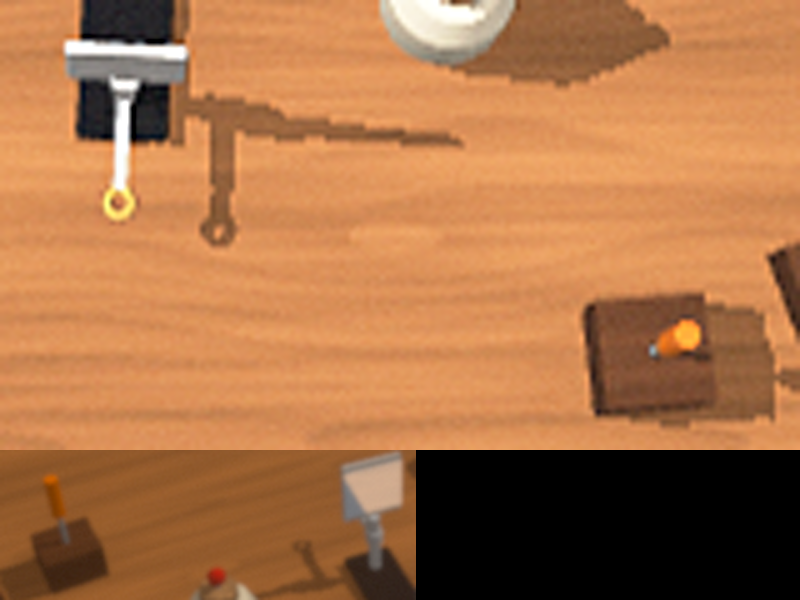

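The crop shows the orange rod standing in the leftmost block, with its top at crop (686,334), i.e. full-image (397.2,261.8), and its shaft entering the block at (390.6,265.2). The eyelet is centred at (283.7,235.6), with bare desk around it.

```bash
cat >> h.py <<'E'
def delta(p,st=None,yaw=None):
    st=st or read_state();Q=R.from_rotvec(st['orientation']).as_matrix()
    print('now',st['tool_pos'].round(4),'y-axis',Q[:,1].round(3),'z',Q[:,2].round(4))
    print('shift frac',(Q.T@(np.array(p)-st['tool_pos'])/0.5).round(4))
    return Q
E
python3 - <<'E'
from h import *
CT=cam('top')
lo=onz(CT,390.6,265.2,.045);hi=onz(CT,397.2,261.8,.14);print(lo,hi)
ey=onz(CT,283.7,235.6,.06);mt=onz(CT,285.2,204.5,.17);print('eye',ey,'mir top',mt)
d=hi-lo;g=lo+d*(.1175-.045)/d[2];print('grasp',g)
for h in (.15,.2):
  pass
delta([.40,.10,.24]);delta([g[0],g[1],.20])
# sight
ax=ey[:2]+np.array([.08,.001]);b=np.array([.6026,-.167])-ax;print(ax,np.degrees(np.arctan2(b[1],b[0])))
E
```

```text
[ 0.36837055 -0.28855752  0.045     ] [ 0.36864003 -0.28891488  0.14      ]
eye [0.46523777 0.04776456 0.06      ] mir top [0.54192016 0.04328216 0.17      ]
grasp [ 0.36857621 -0.28883024  0.1175    ]
now [0.1452 0.5816 0.2177] y-axis [ 0.242  0.97  -0.002] z [-5.0e-04 -1.6e-03 -1.0e+00]
shift frac [-0.7278 -0.8111 -0.0434]
now [0.1452 0.5816 0.2177] y-axis [ 0.242  0.97  -0.002] z [-5.0e-04 -1.6e-03 -1.0e+00]
shift frac [-0.8553 -1.5807  0.0379]
[0.54523777 0.04876456] -75.11197400017443
```

```bash
python3 -m crank '[[[1,-0.73,-0.81,-0.044,0,0,0],[1,-0.73,-0.81,-0.044,0,0,0],[1,-0.73,-0.81,-0.044,0,0,0],[1,-0.73,-0.81,-0.044,0,0,0],[1,-0.73,-0.81,-0.044,0,0,0]]]' 40; python3 -c "
from h import *
delta([.40,.10,.24]);delta([.3686,-.2888,.2])"
```

```text
t: 0.72
tool_pos: [0.2923, 0.3046, 0.231]
orientation: [0.383, 3.118, -0.0]
force: [1.1, 0.0, -0.3]
opening: 0.093
gripper_force: 0.0
now [0.2923 0.3046 0.231 ] y-axis [ 0.242  0.97  -0.   ] z [ 1.e-04 -2.e-04 -1.e+00]
shift frac [-0.3079 -0.3449 -0.0179]
now [0.2923 0.3046 0.231 ] y-axis [ 0.242  0.97  -0.   ] z [ 1.e-04 -2.e-04 -1.e+00]
shift frac [-0.435  -1.1146  0.0622]
```

```bash
python3 -m crank '[[[1,-0.31,-0.345,-0.018,0,0,0],[1,-0.31,-0.345,-0.018,0,0,0],[1,-0.31,-0.345,-0.018,0,0,0],[1,-0.435,-1,0.02,0,0,0],[1,-0.435,-1,0.02,0,0,0]]]'; python3 -c "
from h import *
delta([.3686,-.2888,.2])"
```

```text
t: 1.35
tool_pos: [0.3801, 0.0141, 0.2324]
orientation: [-0.383, -3.118, 0.0]
force: [1.0, -0.4, -0.3]
opening: 0.0925
gripper_force: 0.0
now [0.3801 0.0141 0.2324] y-axis [ 0.242  0.97  -0.   ] z [-1.e-04 -0.e+00 -1.e+00]
shift frac [-0.1244 -0.5933  0.0648]
```

```bash
python3 -m crank '[[[1,-0.124,-0.593,0.065,0,0,0],[1,-0.124,-0.593,0.065,0,0,0],[1,-0.124,-0.593,0.065,0,0,0],[1,-0.124,-0.593,0.065,0,0,0],[1,-0.124,-0.593,0.065,0,0,0]]]';python3 -m crank '[[[1,0,0,0,0,0,0],[1,0,0,0,0,0,0],[1,0,0,0,0,0,0],[1,0,0,0,0,0,0],[1,0,0,0,0,0,0]]]'; python3 -c "
from h import *
im,C=snap('wrist','w1.png');st=read_state()
b=[x for x in blobs(im,(8,180,180),(18,255,255),30)];print(b)
print(proj(C,[.3686,-.2888,.14]),proj(C,[.3686,-.2888,.0875]),st['q'])
delta([.3686,-.2888,.0985])"
```

```text
t: 1.98
tool_pos: [0.3679, -0.2889, 0.1997]
orientation: [-0.385, -3.118, -0.0]
force: [0.5, 1.2, 0.3]
opening: 0.0933
gripper_force: 0.0
t: 2.6
tool_pos: [0.3691, -0.2861, 0.2005]
orientation: [0.382, 3.118, -0.001]
force: [0.1, -0.3, 0.8]
opening: 0.093
gripper_force: 0.0
[(np.int32(380), [259, 198, 21, 31], [269.9, 216.7])]
[276.06907377 218.28504688] [276.49156184 200.64818973] [-7.69609778e-01 -2.29250779e-01  1.86903038e+00 -1.82948387e-06
  1.50123458e+00 -2.09666474e+00]
now [ 0.369  -0.2862  0.2005] y-axis [ 0.241  0.97  -0.   ] z [ 4.e-04 -4.e-04 -1.e+00]
shift frac [-0.0004 -0.0051  0.204 ]
```

View pics/w1.png

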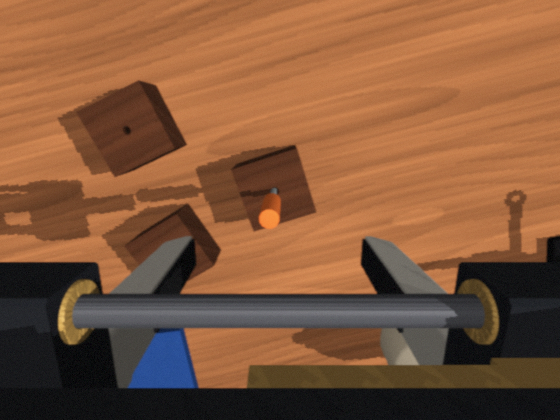

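The wrist view shows the handle top at (269,218) and the shaft entering the leftmost block at (274,190). The rod leans slightly, about 4–5 mm toward -y at the handle.

```bash
python3 -m crank '[[[1,0,-0.0125,0,0,0,0],[1,0,-0.0125,0.1,0,0,0],[1,0,-0.0125,0.204,0,0,0],[1,0,-0.0125,0.204,0,0,0],[1,0,-0.0125,0.204,0,0,0]]]';python3 -m crank '[[[-1,0,0,0,0,0,0],[-1,0,0,0,0,0,0],[-1,0,0,0,0,0,0],[-1,0,0,0,0,0,0],[-1,0,0,0,0,0,0]]]' 40
```

```text
t: 3.28
tool_pos: [0.3678, -0.2936, 0.1001]
orientation: [0.384, 3.117, -0.002]
force: [0.5, -1.0, -0.1]
opening: 0.0927
gripper_force: 0.0
t: 3.9
tool_pos: [0.3672, -0.2927, 0.0982]
orientation: [-0.384, -3.118, -0.0]
force: [0.1, -0.2, -1.1]
opening: 0.0476
gripper_force: 0.0
```

```bash
python3 -m crank '[[[-1,0,0,0,0,0,0],[-1,0,0,0,0,0,0],[-1,0,0,0,0,0,0],[-1,0,0,0,0,0,0],[-1,0,0,0,0,0,0]]]' 40;python3 -m crank '[[[-1,0,0,0,0,0,0],[-1,0,0,-0.04,0,0,0],[-1,0,0,-0.08,0,0,0],[-1,0,0,-0.12,0,0,0],[-1,0,0,-0.16,0,0,0]]]'; python3 -m crank '[[[-1,0,0,-0.1,0,0,0],[-1,0,0,-0.1,0,0,0],[-1,0,0,-0.1,0,0,0],[-1,0,0,-0.1,0,0,0],[-1,0,0,-0.1,0,0,0]]]'; python3 -c "
from h import *
for n in ('top','scene'): snap(n,n+'2.png')
im=cv2.imread('pics/top2.png')[220:300,350:450];i2=cv2.imread('pics/scene2.png')[180:260,80:180]
cv2.imwrite('pics/c2.png',np.hstack([cv2.resize(im,(400,320)),cv2.resize(i2,(400,320))]))"
```

```text
t: 4.53
tool_pos: [0.3673, -0.2919, 0.0981]
orientation: [-0.383, -3.118, -0.003]
force: [1.2, 5.2, 2.5]
opening: 0.0153
gripper_force: 39.9
t: 5.15
tool_pos: [0.367, -0.2931, 0.1788]
orientation: [-0.384, -3.118, 0.001]
force: [-0.4, 0.0, 0.4]
opening: 0.0156
gripper_force: 39.9
t: 5.78
tool_pos: [0.3667, -0.2923, 0.2269]
orientation: [-0.383, -3.116, -0.002]
force: [0.5, -0.2, 0.7]
opening: 0.0157
gripper_force: 39.9
```

View pics/c2.png

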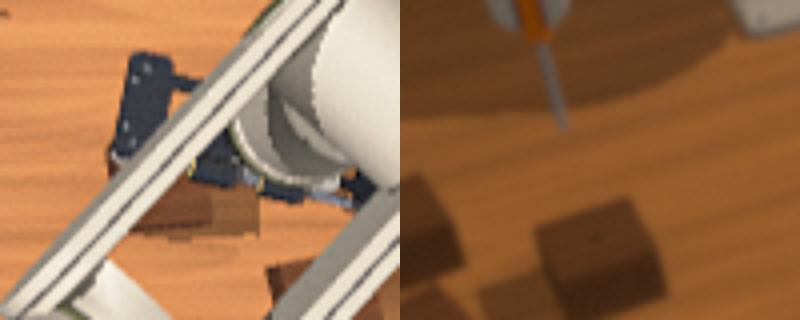

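The crop shows the rod gripped and hanging clear of its empty block, with its tip at scene pixel (121,212).

```bash
python3 -c "
from h import *
print(onz(cam('scene'),121.3,212,.139))
st=read_state();C=cam('wrist',st);Q=R.from_rotvec(st['orientation']).as_matrix()
print('tip px wrist',proj(C,st['tool_pos']+Q[:,2]*.088))
delta([.4652,.0478,.20])"
```

```text
[ 0.36423343 -0.28934183  0.139     ]
tip px wrist [279.56820966 208.0373883 ]
now [ 0.3669 -0.2925  0.2274] y-axis [0.242 0.97  0.001] z [-1.e-03  9.e-04 -1.e+00]
shift frac [-0.0259  0.7079  0.0553]
```

```bash
python3 -m crank '[[[-1,0,0.08,0,0,0,0],[-1,-0.01,0.18,0,0,0,0],[-1,-0.01,0.28,0,0,0,0],[-1,-0.02,0.38,0,0,0,0],[-1,-0.026,0.46,0,0,0,0]]]';python3 -m crank '[[[-1,0,0.08,0,0,0,0],[-1,0,0.15,0.02,0,0,0],[-1,0,0.2,0.04,0,0,0],[-1,0,0.23,0.055,0,0,0],[-1,0,0.248,0.055,0,0,0]]]';python3 -m crank '[[[-1,0,0,0,0,0,0],[-1,0,0,0,0,0,0],[-1,0,0,0,0,0,0],[-1,0,0,0,0,0,0],[-1,0,0,0,0,0,0]]]'; python3 -c "
from h import *
st=read_state();im,C=snap('wrist','w3.png');i2,_=snap('scene','s3.png');snap('top','t3.png')
Q=delta([.4652,.0478,.2]);print(proj(C,st['tool_pos']+Q[:,2]*.088),proj(C,[.4652,.0478,.06]))
cv2.imwrite('pics/c3.png',np.hstack([cv2.resize(im[120:300,190:390],(400,360),interpolation=2),cv2.resize(i2[180:270,200:300],(400,360),interpolation=2)])[:,:,::-1])"
```

```text
t: 6.5
tool_pos: [0.4358, -0.0709, 0.2281]
orientation: [0.383, 3.118, 0.0]
force: [0.7, 0.5, -1.0]
opening: 0.0154
gripper_force: 39.9
t: 7.12
tool_pos: [0.4652, 0.0479, 0.1999]
orientation: [-0.383, -3.117, 0.001]
force: [0.5, 0.1, 0.7]
opening: 0.0152
gripper_force: 39.9
t: 7.75
tool_pos: [0.4656, 0.0474, 0.2008]
orientation: [0.384, 3.118, 0.0]
force: [-0.4, 0.5, -0.3]
opening: 0.0152
gripper_force: 39.9
now [0.4656 0.0475 0.2007] y-axis [ 0.242  0.97  -0.   ] z [ 0. -0. -1.]
shift frac [0.0009 0.0004 0.0015]
[279.56026426 208.02558117] [279.69600714 192.97962373]
```

View pics/c3.png

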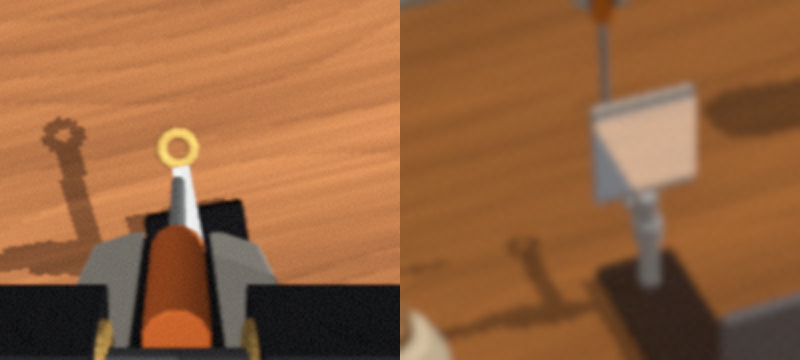

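The wrist crop (left) has the eyelet at full-frame (279.5,194.5) and the rod tip at about (279,208). Both agree with the predictions to 1–2 px, and I'll check them numerically.

```bash
python3 -c "
from h import *
im=cv2.imread('pics/w3.png')[:,:,::-1];st=read_state();C=cam('wrist',st)
g=np.ascontiguousarray(im[175:215,260:300])
for b in blobs(g,(20,60,110),(35,255,255),20): print(b)
c=cv2.resize(g,(600,600),interpolation=cv2.INTER_CUBIC);cv2.imwrite('pics/c4.png',c[:,:,::-1])
print(onz(C,279.5,194.5,.06),onz(C,279,208.3,.1127))"
```

```text
(np.int32(151), [10, 10, 19, 18], [18.7, 18.6])
[0.46659047 0.04735466 0.06      ] [0.46570806 0.04696437 0.1127    ]
```

View pics/c4.png

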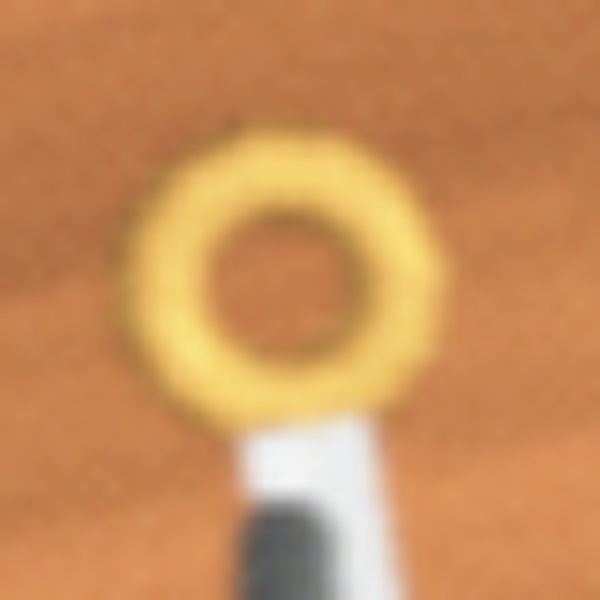

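The tip's end is at (279,208.7) and the eyelet centre at (279,194). Cast to their heights, they coincide within 1 mm, so I lower straight down.

```bash
python3 -m crank '[[[-1,0,0,0.03,0,0,0],[-1,0,0,0.06,0,0,0],[-1,0,0,0.08,0,0,0],[-1,0,0,0.1,0,0,0],[-1,0,0,0.115,0,0,0]]]';python3 -m crank '[[[-1,0,0,0.01,0,0,0],[-1,0,0,0.02,0,0,0],[-1,0,0,0.03,0,0,0],[-1,0,0,0.04,0,0,0],[-1,0,0,0.04,0,0,0]]]'; python3 -c "
from h import *
im,C=snap('wrist','w4.png');
cv2.imwrite('pics/c5.png',cv2.resize(im[140:260,220:340],(600,600),interpolation=2)[:,:,::-1])"
```

```text
t: 8.52
tool_pos: [0.4654, 0.0476, 0.1424]
orientation: [-0.383, -3.118, 0.0]
force: [-0.1, -1.1, -0.3]
opening: 0.0154
gripper_force: 39.9
t: 9.15
tool_pos: [0.4653, 0.0475, 0.1227]
orientation: [-0.384, -3.117, 0.0]
force: [0.5, 0.2, -0.1]
opening: 0.0156
gripper_force: 39.9
```

View pics/c5.png

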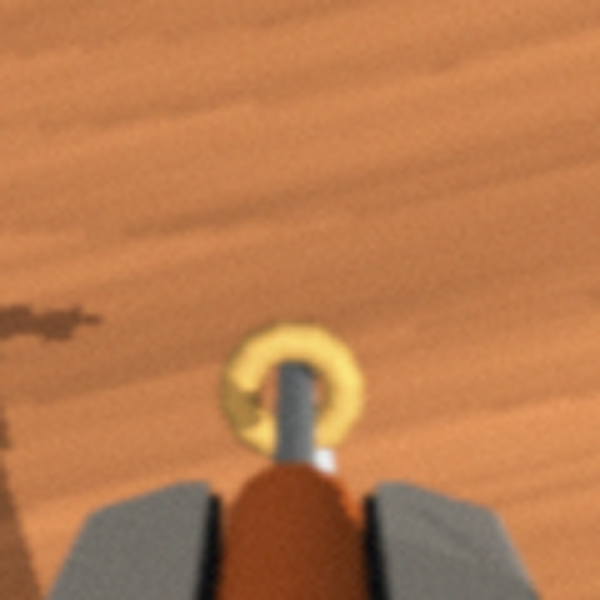

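The rod's shaft now passes down through the eyelet ring, whose centre is at crop (292,390). Next I get the rig's direction from the black base bar and work out the arc.

```bash
python3 -c "
from h import *
im=cv2.imread('pics/top1.png')[:,:,::-1];C=cam('top')
m=((im.max(2)<50)*255).astype(np.uint8);m2=np.zeros_like(m);m2[158:203,265:310]=m[158:203,265:310]
pts=[]
for v in range(162,200,2):
    u=np.flatnonzero(m2[v]);
    if len(u)>8: pts.append([(u[0]+u[-1])/2,v,len(u)])
W=np.array([onz(C,a,b,.012)[:2] for a,b,_ in pts]);print([p[2] for p in pts])
k=np.polyfit(W[:,0],W[:,1],1);print('slope',np.degrees(np.arctan(k[0])), 'y at x=.4655',np.polyval(k,.4655))
ball=np.array([.6026,-.167]);ey=np.array([.4655,.0474])
for a in (np.arctan(k[0]),-.054):
    d=np.array([np.cos(a),np.sin(a)]);ax=ey+.08*d;b=ball-ax
    th=(np.arctan2(b[1],b[0])-a)/2;r=a+th
    for f in (.25,.5,.75,1): q=a+f*th;print(f,round(th*f,3),(ax-.08*np.array([np.cos(q),np.sin(q)])).round(4))
    print('axis',ax,'dist',np.linalg.norm(b))
"
```

```text
[17, 18, 18, 17, 17, 15, 17, 17, 17, 17, 17, 18, 18, 18, 18, 17, 17, 17, 17]
slope -3.57100375255264 y at x=.4655 0.04924778283190366
0.25 -0.155 [0.4672 0.0597]
0.5 -0.31 [0.4708 0.0715]
0.75 -0.466 [0.4762 0.0827]
1 -0.621 [0.4833 0.0929]
axis [0.54534467 0.04241717] dist 0.21710302170150067
0.25 -0.156 [0.4671 0.0598]
0.5 -0.313 [0.4707 0.0718]
0.75 -0.469 [0.4761 0.083 ]
1 -0.625 [0.4831 0.0934]
axis [0.54538339 0.0430821 ] dist 0.21773430841254057
```

```bash
python3 -m crank '[[[-1,0.002,0.015,0,0,0,0],[-1,0.003,0.029,0,0,0,0],[-1,0.002,0.041,0,0,0,0],[-1,0.001,0.053,0,0,0,0],[-1,-0.002,0.066,0,0,0,0]]]';python3 -m crank '[[[-1,-0.003,0.012,0,0,0,0],[-1,-0.0075,0.024,0,0,0,0],[-1,-0.012,0.035,0,0,0,0],[-1,-0.012,0.035,0,0,0,0],[-1,-0.012,0.035,0,0,0,0]]]'; python3 -c "
from h import *
st=read_state();im,C=snap('wrist','w5.png');snap('top','t5.png');i2,_=snap('scene','s5.png')
g=np.ascontiguousarray(im[150:260,200:360])
for b in blobs(g,(20,60,110),(35,255,255),20): print(b)
print('pred eyelet px',proj(C,[.4832,.0931,.06]))
cv2.imwrite('pics/c6.png',np.hstack([cv2.resize(g[:,20:140],(400,367),interpolation=2),cv2.resize(i2[180:272,200:300],(400,367),interpolation=2)])[:,:,::-1])"
```

```text
t: 9.82
tool_pos: [0.4747, 0.0797, 0.1232]
orientation: [-0.383, -3.118, 0.0]
force: [-1.0, -0.9, 0.2]
opening: 0.0158
gripper_force: 39.9
t: 10.45
tool_pos: [0.4845, 0.0948, 0.1231]
orientation: [-0.383, -3.118, 0.0]
force: [-1.1, -0.5, 1.0]
opening: 0.0157
gripper_force: 39.9
(np.int32(167), [66, 55, 24, 22], [79.7, 62.3])
(np.int32(24), [68, 73, 6, 5], [70.6, 74.8])
pred eyelet px [277.03821454 216.05399617]
```

View pics/c6.png

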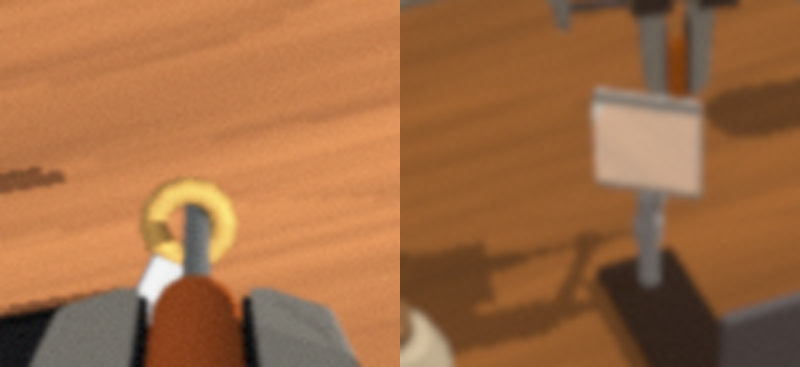

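The rod bears on the eyelet's +y rim. The eyelet is at (277.5,216.3) against a predicted (277.0,216.1), so the mirror is at about -0.62 rad. I let it settle and hand in.

```bash
python3 -m crank '[[[-1,0,0,0,0,0,0],[-1,0,0,0,0,0,0],[-1,0,0,0,0,0,0],[-1,0,0,0,0,0,0],[-1,0,0,0,0,0,0]]]'; python3 -c "
from h import *
im,C=snap('wrist','w6.png')
print(blobs(np.ascontiguousarray(im[150:260,200:360]),(20,60,110),(35,255,255),20),proj(C,[.4832,.0931,.06]))
print(close_job())"
```

```text
t: 11.22
tool_pos: [0.4846, 0.0949, 0.1232]
orientation: [-0.384, -3.118, -0.0]
force: [-1.4, -0.9, -0.2]
opening: 0.0154
gripper_force: 39.9
[(np.int32(172), [66, 55, 25, 22], [79.9, 62.2]), (np.int32(26), [68, 73, 6, 6], [70.8, 75.1])] [276.96334266 215.84428544]
the job is handed in; nothing more can be done
None
```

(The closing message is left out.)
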